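# Set the flat stake in the stake block by feel and clamp it

## Robot

A 6-joint arm with a two-finger parallel gripper is mounted at the origin on the work surface. World frame = base frame: x ahead of the robot, y to its left, z up, the work surface at z = 0. Lengths are in m, angles in rad, forces in N, time in s.
With the tool pointing down it reaches from about 0.375 to 0.975 m from the base axis. Payload 3.8 kg.
Tool frame: the origin (TCP) lies midway between the tips of the shut fingers; the grasp point (between the pads) lies 19 mm behind it; z points along the fingers, y is the line along which they close (so a half turn about z gives the same grasp; the last joint's range is limited). The gripper opens to 85 mm and grips with 20 to 120 N. Pads are 22 mm wide; open, the fingers measure 114 mm over their backs; the gripper's body (76 mm by 85 mm) begins 54 mm behind the grasp point. The pads swing forward as they close: fully open they stand 13 mm farther back than shut.
Start: joints at [1.063, 0.264, 1.604, -0, 1.274, -0.037], TCP at [0.306, 0.602, 0.231] pointing down, gripper open.
Joint ranges: [-2.63, 2.63], [-0.94, 2.18], [0.31, 2.57], [-1.31, 4.45], [0, 2.66], [-2.55, 2.55]. Speed limits (rad/s): [2.57, 2.57, 3.14, 3.14, 3.14, 3.14].

## Interface

Orientations are given as a rotation vector (axis times angle).
In Python, from workcell import status, read_camera, workorder, masks_of gives the robot as it stands.
- The arm moves only by the tool drive_tool, never from a script. Its argument "rows" is a list of rows, each a list of 7 numbers: the turn, a rotation vector about the tool's x, y, z in degrees, then the shift along the tool's x, y, z in m, then the opening, from 0 (shut) to 1 (fully open). In form: [[ax, ay, az, tx, ty, tz, claw], ...]. A call has 1 to 8 rows; each row shifts and turns the commanded pose from where the row before left it, along the tool's axes as they then stand; what a row does not reach is not made up. A row lasts 1/12 s, in which the tool goes at most 41.7 mm and 7.16 degrees, less where a joint would pass 70% of its speed; a pose out of reach is approached as far as the arm can. A call is refused whole if a number of a shift passes 0.0417 or a number of a turn 7.16, either way. A call with a gripper value outside its range is refused whole. The fingers move at their own pace and stop on an object; "force" is the grip in N (left out, the last holds). Time passes only in rows, so rows that do not move let the fingers close. It gives the time, the measured TCP pose, the force, the opening and the grip force at its end, in the units of the state.
- status.read_state(): the state, without advancing time (a new reading comes with each control period).
- read_camera(name): name is "side" or "top"; returns a dict with "color" (480x640x3 uint8, red, green, blue), "intrinsics" (3x3 intrinsics, pixels), "world_from_camera" (4x4, takes a point from camera to world coordinates). Camera axes: x right, y up, looking along -z (the intrinsics and any distortion apply to the point x, -y, -z); pixel columns grow to the right and rows downward; lengths in m; the calibration is good to about 2 mm. A picture is of the moment at which its call begins. There is no depth.
- workorder.finish_job(): hands the job in; it is judged then, once.
Trained networks look in a picture, given as the dict that the camera call returned (one of the last four; its "shot" number tells which), for a name from the list of things; names that differ only in an ending like _2 or _b are one class to them, and where a whole thing is asked for, a point or a joint stands for the part that bears it (a point fixed in the world has none). Each returns a list of dicts, best first, with "score" (0 to 1); they miss things now and then, are a little off and sometimes report something else, mostly with a low value. They report only what shows in the picture. A call takes as long as a camera call. They do not tell look-alikes from the thing itself.
- masks_of(picture, name): "mask" (480x640 bool, what is visible of it) and "bbox" ([left, top, right, bottom] in pixels, round what is visible of it).
The state is a dict: "time": time; "q": joint angles; "joint_vel": joint speeds; "joint_torque": joint torques, N m; "tool_pos": TCP position; "tcp_rot": TCP orientation; "wrist_force": force on the tool from outside, world axes, zero at the start; "torque": the same for the moment, N m; "width": opening from 0.0 (shut) to 1.0 (fully open); "grip_force": force on a finger pad.
Only numpy, scipy, OpenCV 4.12 (cv2) and the standard library are available. Lean on these libraries where they do the work, as an engineer would, in place of code of your own. Each camera call takes 0.05 s, during which the arm holds its last target. There are 200 camera calls.

## Task

Get the bench ready for flattening work: take the flat-headed stake out of the rack and set it in the stake block. The block's socket lies out of sight down the hole in its top board and is never in the middle, so let the shank glide gently over the steel below, without leaning on it, until it drops in; let it down fully home with its collar flat on the wood, let go of it, then swing the clamp dog right round over the collar. Leave the other stakes and everything else where they are.

Things in the scene. Friction and masses are not known exactly. Their poses are not given: they have to be found in the camera images.
- stake: the flat-headed bench stake, plain steel, 0.46 kg give or take a sixth, standing in the rack. Origin: centre of the underside of its round collar (56 mm in diameter, 6 mm thick); z up along the shank. A stem 16 mm in diameter rises to 28 mm; on it sits a rectangular head, from 28 to 53 mm up, 30 mm wide along the stake's x and 46 mm along its y, flat on top.
- stake_head (a point): centre of the stake's head, 40.5 mm above its origin: grip here across the 30 mm, fingers closing along the stake's x
- stake_foot (a point): centre of the foot of the stake's round shank, 34 mm below its origin. The shank is 12 mm in diameter, its foot chamfered 1.5 mm; pressed on the steel it gives about 0.03 mm per N, and dragged under load the stake may creep a little in the grip.
- rack: fixed light-wood rack, 80 mm (x) by 240 mm (y) by 45 mm high, with three upright holes 16 mm wide and 40 mm deep, 80 mm apart in a row along its y. A stake stands in each, its collar resting on the top: draw it over 34 mm straight up to clear the rack. Origin: centre of its underside.
- dome_stake: bystander: stake of the same shank and collar, but with a round domed head of 44 mm diameter, 61 mm high over the collar's underside. Stands in the rack. Origin: centre of its collar's underside.
- horn_stake: bystander: stake of the same shank and collar, but with a tapering round horn on top, 28 mm in diameter at its base, 80 mm high over the collar's underside. Stands in the rack. Origin: centre of its collar's underside.
- block: the stake block, wood, bolted to the bench: 50 mm high, from -50 to +50 mm in its x, -50 to +76 mm in its y; steel brackets at its foot reach 25 mm farther on both x sides. Origin: on the bench, below the middle of the round hole (bore) in its top board; z up. Fully home, the stake's collar lies flat on the block's top. Rigid: while feeling for the socket never press with over 30 N.
- bore (a point): centre of the mouth of the bore, a round hole 28 mm in diameter through the block's 18 mm thick top board, 50 mm above the bench
- plate (a point): point on the bore's axis on the flat steel plate under the top board, 32 mm above the bench. The blind socket in this plate (13.2 mm wide, 21 mm deep, upright) is not listed: its axis is 3 to 6.5 mm off this point in any direction, new each time. A flush steel dust plug on a spring hides it and gives way: 0.7 N to start, 1.5 N at the end, less than the stake's weight.
- dog (a joint): angle (rad) of the clamp dog, a level steel bar 18 mm wide, 6 mm thick, its underside 8 mm above the block's top. 0 = wide open; grows clockwise seen from above; at 1.40 its tip points at the bore's axis, over the edge of a seated collar, 2 mm above it, and its knob points along the block's +y. Stop at 1.45. Starts at 0 to 0.25, clear of the collar; stays where left.
- knob (a point): centre of the top of the dog's upright round wooden knob, 14 mm in diameter, 30 mm tall, its top 94 mm above the bench. It travels with the dog in an arc of 45 mm radius about the pivot; about 1.5 N moves it; being round it may turn in the fingers.
- pivot (a point): point on the axis of the dog's upright pivot screw, at the height of the bar's top, 64 mm above the bench; 50 mm from the bore's axis along the block's +y. The dog's tip reaches 34 mm from it, on the far side from the knob.
- hammer: bystander: jeweller's hammer, 230 mm long, lying on the bench. Origin: middle of its length, on the bench.
- bangle: bystander: brass bangle, 68 mm in diameter, 12 mm high, lying flat. Origin: its centre, on the bench.
- bench_block: bystander: steel bench block, 70 by 70 by 20 mm. Origin: centre of its underside.
- jar: bystander: glass jar with steel cap, 64 mm in diameter, 85 mm high. Origin: centre of its underside.
- pliers: bystander: flat-nose pliers, about 160 mm long, lying flat. Origin: near their middle, on the bench.
Mind the look-alikes: they are no part of the job. Of the things that look like the block, the smallest one is meant. Leave any purple look-alike of the stake alone.

How it is judged:
By the outcome, as a careful person would: the job done as asked, in the order asked, and still so for the second after the job is handed in, with the robot touching nothing.
It also fails if it takes over 64 s, if anything falls off the work surface, if the arm or the gripper's body presses on something with over 40 N, if the wrist force passes 120 N, or if a joint passes its speed limit or range.

## Working session

There is one attempt and no reset: what is moved stays moved. The work goes in short steps, Python scripts to look and compute and a tool call to move; the robot and the scene stay as the last step left them, time stands still between calls to the robot, and variables do not carry over. Pictures are saved under pics/ and viewed, at most 10 in all, crops included, and the job is handed in when it is done.

Besides the shell and the picture viewer there is one more tool, called after "Call:" by a JSON object that holds its "method" and its "body", one argument or row to a line. drive_tool: Moves the arm, as the interface text tells. Its arguments: {"type":"object","properties":{"rows":{"type":"array"},"force":{"type":"number"}},"required":["rows"]}

```bash
mkdir -p pics; ls; cat > h.py <<'E'
import numpy as np,cv2
from workcell import status, read_camera, workorder, masks_of
def ray(p,u,v):
    K=np.array(p["intrinsics"]);T=np.array(p["world_from_camera"])
    d=T[:3,:3]@np.array([(u-K[0,2])/K[0,0],-(v-K[1,2])/K[1,1],-1]);return T[:3,3],d
def at_z(p,u,v,z):
    o,d=ray(p,u,v);return o+d*(z-o[2])/d[2]
def proj(p,X):
    K=np.array(p["intrinsics"]);T=np.array(p["world_from_camera"])
    c=T[:3,:3].T@(np.array(X,float)-T[:3,3]);return np.array([K[0,0]*c[0]/-c[2]+K[0,2],K[1,1]*-c[1]/-c[2]+K[1,2]])
def save(img,n): cv2.imwrite("pics/"+n,cv2.cvtColor(np.ascontiguousarray(img),cv2.COLOR_RGB2BGR))
E
python3 - <<'E'
from h import *
for c in ("top","side"):
    p=read_camera(c);save(p["color"],c+"1.png");print(c,{k:v for k,v in p.items() if k!="color"})
    for n in ("stake","block","knob","dome_stake","horn_stake","rack","dog"):
        for m in masks_of(p,n)[:4]: print(n,round(m["score"],2),np.round(m["bbox"]),np.round(np.argwhere(m["mask"]).mean(0)[::-1],1))
print(status.read_state())
E
```

```text
pics
top {'intrinsics': array([[454.09723935,   0.        , 319.77326614],
       [  0.        , 454.09723935, 237.64356935],
       [  0.        ,   0.        ,   1.        ]]), 'world_from_camera': array([[-0.02838793,  0.9921816 , -0.12153104,  0.38638542],
       [-0.9995725 , -0.02732582,  0.01039746, -0.03767214],
       [ 0.00699523,  0.12177425,  0.99253317,  0.95561913],
       [ 0.        ,  0.        ,  0.        ,  1.        ]]), 'shot': 1}
stake 0.97 [206. 228. 240. 254.] [223.4 239.3]
stake 0.64 [266. 229. 293. 256.] [278.8 244.3]
block 0.92 [424. 139. 537. 238.] [479.5 189.8]
block 0.78 [ 82. 296. 207. 403.] [148.2 349.5]
block 0.59 [339. 189. 412. 262.] [375.4 223.2]
knob 0.84 [443. 148. 484. 199.] [462.4 174.3]
knob 0.58 [342. 200. 368. 238.] [356.6 217.9]
knob 0.56 [ 87. 325. 134. 381.] [110.6 351.9]
knob 0.37 [126. 222. 162. 248.] [143.2 234.1]
dome_stake 0.87 [124. 222. 160. 246.] [143.1 234.1]
horn_stake 0.86 [171. 226. 199. 251.] [185.2 237.6]
horn_stake 0.26 [338. 189. 415. 261.] [375.2 223.5]
rack 0.95 [124. 212. 250. 262.] [190.9 239.8]
dog 0.86 [344. 198. 37
[... 1339 characters left out ...]
168. 171. 193.] [134.6 185.3]
{'time': 0.8, 'q': array([ 1.06311429e+00,  2.63840888e-01,  1.60397162e+00,  1.92594833e-05,
        1.27369465e+00, -3.68909183e-02]), 'joint_vel': array([ 0.00049369,  0.00037387, -0.00071887,  0.00049022, -0.00033006,
        0.00068111]), 'joint_torque': array([ 1.21186451e-03, -5.14968252e+01, -3.67703354e+01,  3.80981987e-05,
        3.49298516e-04, -2.10964686e-06]), 'tool_pos': array([0.30617091, 0.60158254, 0.23133495]), 'tcp_rot': array([7.32713675e-01, 3.05494714e+00, 1.37130626e-04]), 'wrist_force': array([-0.93764466,  0.22665059,  0.10615256]), 'torque': array([ 0.00749971,  0.03638439, -0.01965882]), 'grip_force': 0.0, 'width': 1.002330320750874}
```

View pics/top1.png

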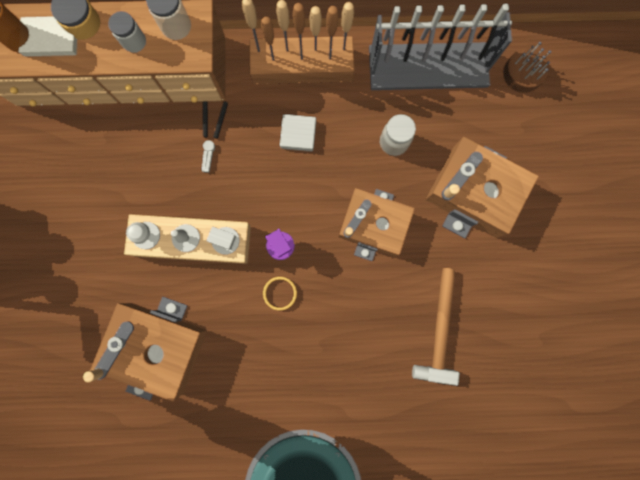

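View pics/side1.png

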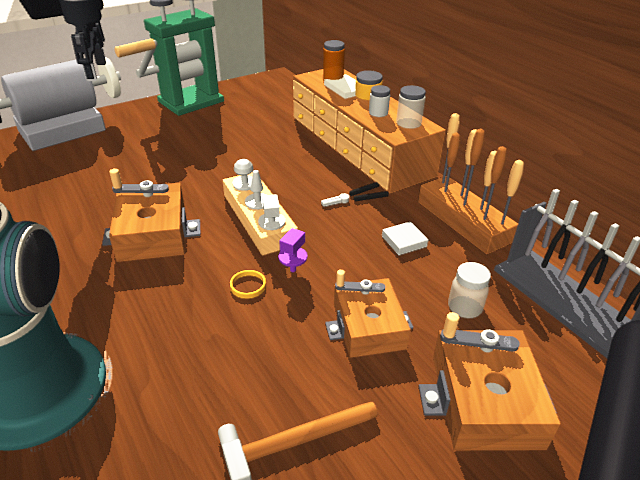

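The top view shows the rack at about (187,240) with the flat-headed stake at its right end (223,240). A purple decoy stands at (280,245). The smallest block is the middle one, at about (377,223), with its bore near (383,224). Next I'll zoom in on both.

```bash
python3 - <<'E'
from h import *
P={c:read_camera(c) for c in("top","side")}
def crop(c,x,y,w=50,s=8):
    return cv2.resize(P[c]["color"][y:y+w,x:x+w],None,fx=s,fy=s,interpolation=cv2.INTER_CUBIC)
R=lambda c,x,y,w,h,o:cv2.resize(P[c]["color"][y:y+h,x:x+w],o,interpolation=cv2.INTER_CUBIC)
m=np.vstack([np.hstack([R("top",335,180,80,60*1+20,(400,400)),R("side",320,262,100,100,(400,400))]),
 np.hstack([R("top",200,220,50,25*1+0+0,(400,200)),R("side",262,180,60,30,(400,200))])])
save(m,"crop1.png")
E
```

```text
(no output)
```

View pics/crop1.png

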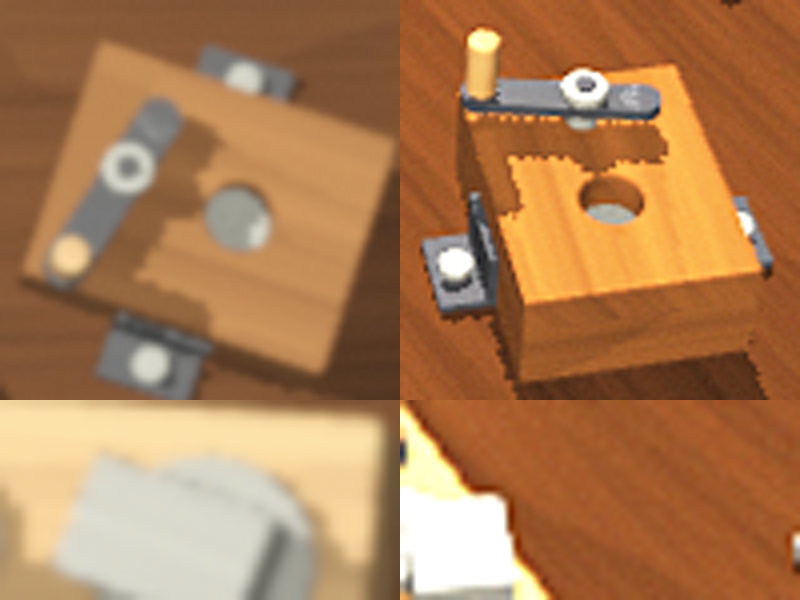

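```bash
cat > fit.py <<'E'
from h import *
from scipy.optimize import least_squares
def fit(obs,P,x0):
    # obs: (cam, local xyz or None, pix)
    def f(x):
        c,s=np.cos(x[2]),np.sin(x[2]);r=[]
        for cam,L,px in obs:
            X=[x[0]+c*L[0]-s*L[1],x[1]+s*L[0]+c*L[1],L[2]]
            r+=list(proj(P[cam],X)-px)
        return np.array(r)
    return least_squares(f,x0,loss="soft_l1"),f
E
python3 - <<'E'
from fit import *
P={c:read_camera(c) for c in("top","side")}
R=lambda c,x,y,w,h,o:cv2.resize(P[c]["color"][y:y+h,x:x+w],o,interpolation=cv2.INTER_CUBIC)
save(np.hstack([R("top",200,220,45,45,(400,400)),np.clip(R("side",255,185,45,45,(400,400)).astype(float)*.8,0,255).astype(np.uint8)]),"crop2.png")
T="top";S="side";z=.05
obs=[(T,(0,0,z),(382.6,223.4)),(T,(0,50,.066),(360.6,213.4)),(S,(0,0,z),(372.8,312)),(S,(0,50,.066),(366.3,283.3)),
(T,(50,76,z),(355,188)),(T,(50,-50,z),(414,208.4)),(T,(-50,-50,z),(399.6,255)),(T,(-50,76,z),(340,235)),
(S,(50,76,z),(389.5,278.3)),(S,(50,-50,z),(409.3,329.5)),(S,(-50,-50,z),(350.5,337.5))]
obs=[(a,(b[0]/1000*1,b[1]/1000,b[2]),c) for a,b,c in obs]
x0=list(at_z(P[T],382.6,223.4,z)[:2]);pv=at_z(P[T],360.6,213.4,.066);d=pv[:2]-x0
yaw=np.arctan2(d[1],d[0])-np.pi/2
r,f=fit(obs,P,x0+[yaw]);print(x0,yaw,np.hypot(*d),r.x);print(np.round(f(r.x).reshape(-1,2),1))
rt,_=fit([o for o in obs if o[0]==T],P,r.x);rs,_=fit([o for o in obs if o[0]==S],P,r.x);print(rt.x,rs.x)
print("knob",at_z(P[T],349,230.6,.094),at_z(P[S],340.8,271.5,.094))
E
```

```text
[np.float64(0.5227445870936192), np.float64(-0.17478836001972275)] -0.3949890711644264 0.0490561017970163 [ 0.52330307 -0.17647585 -0.36666976]
[[ 0.8 -0.3]
 [ 0.2  0.2]
 [-0.5 -0.7]
 [-0.7  1.2]
 [ 0.8 -0. ]
 [ 0.6 -0.2]
 [-0.4 -0.4]
 [-0.2 -1.2]
 [-1.4 -0.4]
 [ 0.4 -0.1]
 [-0.2 -0.1]]
[ 0.52281461 -0.17594818 -0.35587896] [ 0.52389921 -0.17688347 -0.38120079]
knob [ 0.50393754 -0.10306933  0.094     ] [ 0.50463988 -0.10478588  0.094     ]
```

View pics/crop2.png

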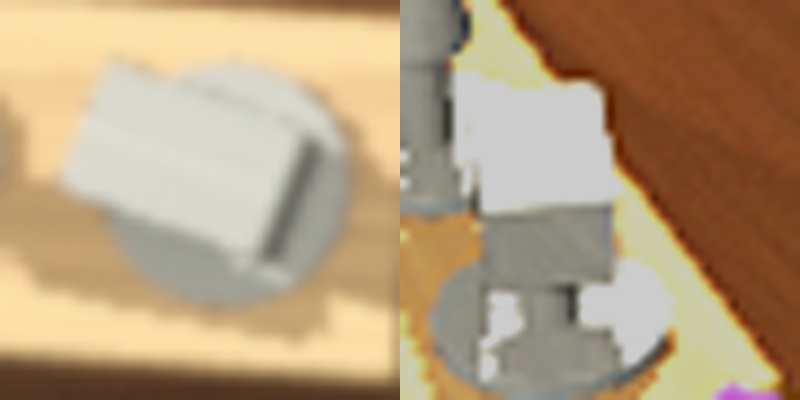

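```bash
python3 - <<'E'
from fit import *
P={c:read_camera(c) for c in("top","side")}
T="top";S="side";z=.098
obs=[(T,(15,23,z),(212.6,226.5)),(T,(15,-23,z),(234.65,235)),(T,(-15,-23,z),(229.5,249.5)),(T,(-15,23,z),(207.3,241.15)),(T,(0,0,.051),(225.9,240.6)),
(S,(-15,-23,z),(264,208.6)),(S,(15,-23,z),(278.85,208.1)),(S,(15,23,z),(277.7,194.6)),(S,(0,0,.051),(272.1,221.6))]
obs=[(a,(b[0]/1000,b[1]/1000,b[2]),c) for a,b,c in obs]
c=[at_z(P[T],*o[2],z)[:2] for o in obs[:4]];print(np.round(c,4),[np.hypot(*(c[i]-c[i-1])) for i in range(4)])
x0=list(np.mean(c,0));d=c[0]-c[1];
r,f=fit(obs,P,x0+[np.arctan2(d[1],d[0])-np.pi/2]);print(r.x);print(np.round(f(r.x).reshape(-1,2),1))
for k in(T,S): print(fit([o for o in obs if o[0]==k],P,r.x)[0].x)
# tool rot at present
from scipy.spatial.transform import Rotation as Ro
s=status.read_state();print(Ro.from_rotvec(s["tcp_rot"]).as_matrix().round(3),s["time"])
E
```

```text
[[0.5184 0.1569]
 [0.5009 0.115 ]
 [0.4735 0.1249]
 [0.4906 0.1669]] [np.float64(0.029582722068474603), np.float64(0.045358389124170416), np.float64(0.02915842500192889), np.float64(0.045330879686256)]
[ 0.49632541  0.13994681 -0.39085913]
[[ 0.7 -0.3]
 [ 1.1 -0.3]
 [ 0.3 -0.1]
 [-0.  -0.3]
 [ 0.5  0. ]
 [-0.4 -0.3]
 [-0.1 -1.1]
 [-1.3 -0.6]
 [-1.  -1.7]]
[ 0.49594344  0.14092418 -0.37823924]
[ 0.49644106  0.13653017 -0.43760905]
[[-0.891  0.454 -0.   ]
 [ 0.454  0.891 -0.   ]
 [ 0.    -0.    -1.   ]] 1.1
```

Call:
{"method": "drive_tool", "body": {
  "rows": [
    [0,0,0,-0.029,-0.025,0.0024,0.75],
    [0,0,0,-0.029,-0.025,0.0024,0.75],
    [0,0,0,-0.029,-0.025,0.0024,0.75],
    [0,0,0,-0.029,-0.025,0.0024,0.75],
    [0,0,0,-0.029,-0.025,0.0024,0.75],
    [0,0,0,-0.029,-0.025,0.0024,0.75],
    [0,0,0,-0.029,-0.025,0.0024,0.75],
    [0,0,0,-0.029,-0.025,0.0024,0.75]
  ]
}}

```text
time: 1.77
tool_pos: [0.4226, 0.3164, 0.2123]
tcp_rot: [0.732, 3.055, 0.001]
wrist_force: [0.7, 0.2, -0.3]
width: 0.75
grip_force: 0.0
```

Call:
{"method": "drive_tool", "body": {
  "rows": [
    [0,0,0,-0.029,-0.025,0.0024,0.75],
    [0,0,0,-0.029,-0.025,0.0024,0.75],
    [0,0,0,-0.029,-0.025,0.0024,0.75],
    [0,0,0,-0.029,-0.025,0.0024,0.75],
    [0,0,0,-0.029,-0.025,0.0024,0.75],
    [0,0,7,0,0,0,0.75],
    [0,0,7,0,0,0,0.75],
    [0,0,7,0,0,0,0.75]
  ]
}}

```text
time: 2.43
tool_pos: [0.4951, 0.1397, 0.2002]
tcp_rot: [1.289, 2.865, 0.0]
wrist_force: [-0.5, 0.9, 0.5]
width: 0.748
grip_force: 0.0
```

Call:
{"method": "drive_tool", "body": {
  "rows": [
    [0,0,7,0,0,0,0.75],
    [0,0,7,0,0,0,0.75],
    [0,0,7,0,0,0,0.75],
    [0,0,7,0,0,0,0.75],
    [0,0,7,0,0,0,0.75],
    [0,0,7,0,0,0,0.75],
    [0,0,7,0,0,0,0.75],
    [0,0,7,0,0,0,0.75]
  ]
}}

```text
time: 3.1
tool_pos: [0.4948, 0.1409, 0.2003]
tcp_rot: [2.481, 1.927, 0.0]
wrist_force: [0.1, -0.3, 0.1]
width: 0.752
grip_force: 0.0
```

```bash
cat >> h.py <<'E'
from scipy.spatial.transform import Rotation as Ro
def rel(tgt,yaw=None):
    s=status.read_state();R=Ro.from_rotvec(s["tcp_rot"]).as_matrix();p=np.array(s["tool_pos"])
    print("t",s["time"],"pos",p.round(4),"w",round(s["width"],3),"F",np.round(s["wrist_force"],2),"M",np.round(s["torque"],3),"grip",round(s["grip_force"],1))
    print("R",R.round(4).tolist(),"yangle",np.degrees(np.arctan2(R[1,1],R[0,1])).round(2))
    if tgt is not None: print("tool shift",(R.T@(np.array(tgt)-p)).round(4))
    if yaw is not None: print("turn z",-((np.degrees(yaw-np.arctan2(R[1,1],R[0,1]))+90)%180-90))
    return s
E
python3 - <<'E'
from h import *
rel([.496,.1403,.0645],-.383)
E
```

```text
t 3.1 pos [0.4948 0.1409 0.2003] w 0.752 F [ 0.13 -0.33  0.09] M [-0.01  -0.04   0.015] grip 0.0
R [[0.2474, 0.9689, 0.0003], [0.9689, -0.2474, 0.0001], [0.0001, 0.0002, -1.0]] yangle -14.32
tool shift [-0.0003  0.0013  0.1358]
turn z 7.623165002026809
```

Call:
{"method": "drive_tool", "body": {
  "rows": [
    [0,0,3.8,0,0,0.03,0.75],
    [0,0,3.8,0,0,0.03,0.75],
    [0,0,0,0,0.0013,0.025,0.75],
    [0,0,0,0,0,0.02,0.75],
    [0,0,0,0,0,0.015,0.75],
    [0,0,0,0,0,0.01,0.75],
    [0,0,0,0,0,0.006,0.75],
    [0,0,0,0,0,0,0.75]
  ]
}}

```text
time: 3.77
tool_pos: [0.4952, 0.1403, 0.063]
tcp_rot: [-2.597, -1.766, 0.003]
wrist_force: [-0.1, 0.1, 0.6]
width: 0.747
grip_force: 0.0
```

```bash
python3 - <<'E'
from h import *
rel([.496,.1403,.0645],-.383)
p=read_camera("side");q=read_camera("top")
R=lambda p,x,y,w,h,o:cv2.resize(p["color"][y:y+h,x:x+w],o,interpolation=cv2.INTER_CUBIC)
save(np.hstack([R(q,175,185,90,90,(400,400)),R(p,230,160,80,80,(400,400))]),"g1.png")
E
```

```text
t 3.7667 pos [0.4952 0.1403 0.063 ] w 0.747 F [-0.1   0.05  0.55] M [ 0.011  0.035 -0.011] grip 0.0
R [[0.3677, 0.9299, -0.002], [0.9299, -0.3677, -0.0005], [-0.0012, -0.0016, -1.0]] yangle -21.57
tool shift [ 0.0003  0.0007 -0.0015]
turn z 0.37116048957852854
```

View pics/g1.png

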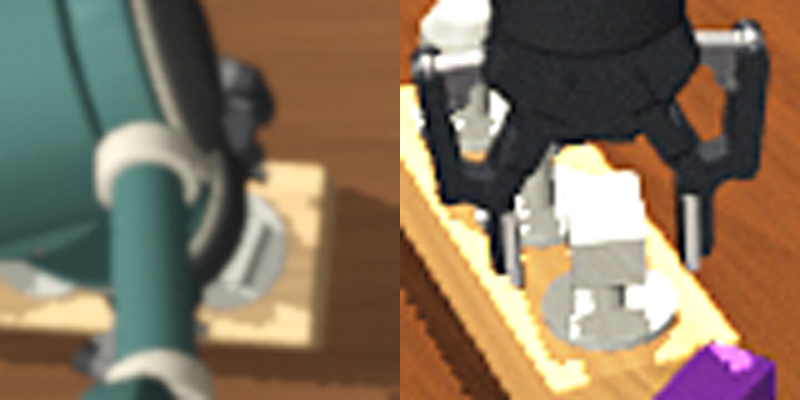

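The fingers stand either side of the flat head, at about (508,250) and (692,240) in the side crop, with the head centred near (602,220). I'll close on it.

Call:
{"method": "drive_tool", "body": {
  "rows": [
    [0,0,0.4,0,0,0,0.4],
    [0,0,0,0,0,0,0.3],
    [0,0,0,0,0,0,0.2],
    [0,0,0,0,0,0,0.1],
    [0,0,0,0,0,0,0],
    [0,0,0,0,0,0,0],
    [0,0,0,0,0,0,0],
    [0,0,0,0,0,0,0]
  ],
  "force": 80
}}

```text
time: 4.53
tool_pos: [0.4972, 0.1406, 0.0655]
tcp_rot: [2.603, 1.757, 0.004]
wrist_force: [0.0, 0.2, 5.9]
width: 0.339
grip_force: 80.4
```

Call:
{"method": "drive_tool", "body": {
  "rows": [
    [0,0,0,0,0,-0.002,0],
    [0,0,0,0,0,-0.005,0],
    [0,0,0,0,0,-0.01,0],
    [0,0,0,0,0,-0.015,0],
    [0,0,0,0,0,-0.02,0],
    [0,0,0,0,0,-0.02,0],
    [0,0,0,0,0,-0.02,0],
    [0,0,0,0,0,-0.01,0]
  ]
}}

```text
time: 5.2
tool_pos: [0.496, 0.1405, 0.1678]
tcp_rot: [2.604, 1.757, 0.001]
wrist_force: [0.7, 0.3, -4.9]
width: 0.338
grip_force: 80.8
```

```bash
python3 - <<'E'
from h import *
rel([.5233,-.1765,.165],-.367)
p=read_camera("side")
R=lambda p,x,y,w,h,o:cv2.resize(p["color"][y:y+h,x:x+w],o,interpolation=cv2.INTER_CUBIC)
save(R(p,220,100,110,110,(550,550)),"g2.png")
E
```

```text
t 5.2 pos [0.496  0.1405 0.1678] w 0.338 F [ 0.68  0.35 -4.94] M [-0.005 -0.083 -0.02 ] grip 80.8
R [[0.3742, 0.9273, 0.0007], [0.9273, -0.3742, 0.0003], [0.0005, 0.0005, -1.0]] yangle -21.98
tool shift [-0.2838  0.144   0.0027]
turn z -0.9487676099909379
```

View pics/g2.png

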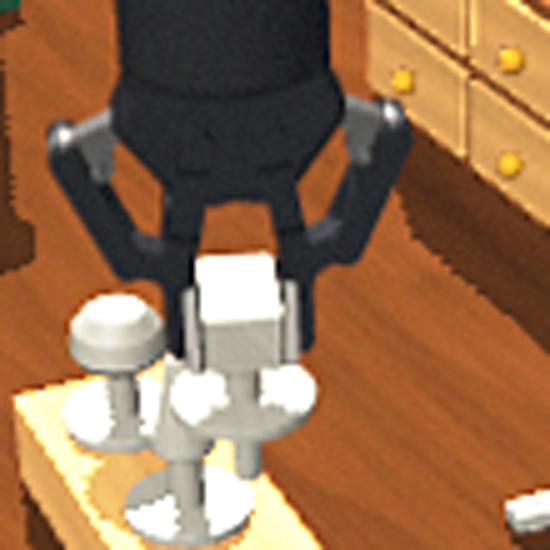

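The stake is held cleanly and clear of the rack. The purple decoy lies on my path, so I'll rise before crossing.

Call:
{"method": "drive_tool", "body": {
  "rows": [
    [0,0,0,0,0,-0.025,0],
    [0,0,0,0,0,-0.03,0],
    [0,0,0,-0.0083,0.0045,-0.01,0],
    [0,0,0,-0.02,0.01,0,0],
    [0,0,0,-0.03,0.015,0,0],
    [0,0,0,-0.035,0.018,0,0],
    [0,0,0,-0.035,0.018,0,0],
    [0,0,0,-0.035,0.018,0,0]
  ]
}}

```text
time: 5.92
tool_pos: [0.511, -0.0441, 0.2292]
tcp_rot: [-2.602, -1.758, 0.003]
wrist_force: [1.2, 0.3, -5.8]
width: 0.335
grip_force: 81.0
```

Call:
{"method": "drive_tool", "body": {
  "rows": [
    [0,0,-0.9,-0.035,0.018,0,0],
    [0,0,0,-0.035,0.018,0,0],
    [0,0,0,-0.03,0.015,0,0],
    [0,0,0,-0.02,0.01,0,0],
    [0,0,0,0,0,0.02,0],
    [0,0,0,0,0,0.03,0],
    [0,0,0,0,0,0.03,0],
    [0,0,0,0,0,0.02,0]
  ]
}}

```text
time: 6.58
tool_pos: [0.5222, -0.1762, 0.1262]
tcp_rot: [-2.587, -1.774, 0.006]
wrist_force: [0.2, -0.3, -6.0]
width: 0.339
grip_force: 80.8
```

Call:
{"method": "drive_tool", "body": {
  "rows": [
    [0,0,0,0,0,0,0],
    [0,0,0,0,0,0,0]
  ]
}}

```text
time: 6.75
tool_pos: [0.5229, -0.1758, 0.1282]
tcp_rot: [-2.586, -1.774, 0.006]
wrist_force: [1.4, -1.0, -4.1]
width: 0.341
grip_force: 80.5
```

```bash
python3 - <<'E'
from h import *
rel([.5243,-.1763,.12],-.367)
p=read_camera("side");q=read_camera("top")
R=lambda p,x,y,w,h,o:cv2.resize(p["color"][y:y+h,x:x+w],o,interpolation=cv2.INTER_CUBIC)
save(np.hstack([R(q,335,180,80,80,(400,400)),R(p,315,225,110,110,(400,400))]),"g3.png")
E
```

```text
t 6.75 pos [ 0.5229 -0.1758  0.1282] w 0.341 F [ 1.38 -0.99 -4.13] M [-0.027 -0.026 -0.003] grip 80.5
R [[0.3598, 0.933, -0.006], [0.933, -0.3598, 0.0021], [-0.0002, -0.0063, -1.0]] yangle -21.09
tool shift [0.     0.0016 0.0082]
turn z -0.06267437128452968
```

View pics/g3.png

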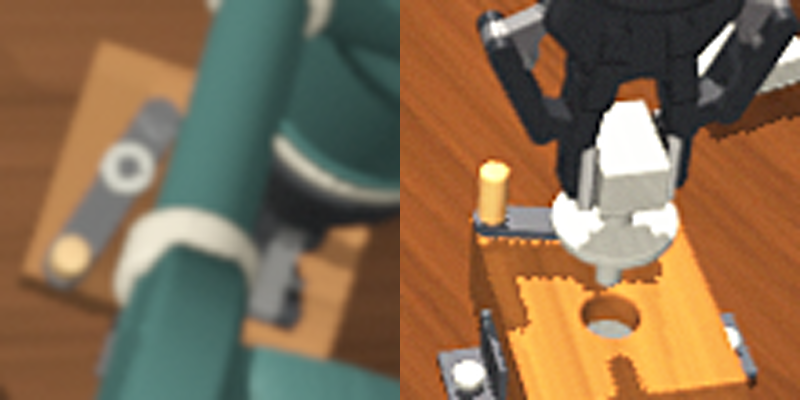

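```bash
python3 - <<'E'
from h import *
p=read_camera("side")
for X in ([.5229,-.1758,.0737],[.5233,-.1765,.05],[.5243,-.1763,.05]): print(proj(p,X))
print(at_z(p,372.2,300,.0737),at_z(p,372.8,312,.05))
E
```

```text
[372.9158244  301.29344329]
[372.30053964 311.35574907]
[372.70936469 311.0623199 ]
[ 0.52366254 -0.17272058  0.0737    ] [ 0.52314237 -0.17815332  0.05      ]
```

The side view shows the foot just above the bore: foot near crop (608,278), bore at (610,316). I'll lower it into the bore and find the plate.

Call:
{"method": "drive_tool", "body": {
  "rows": [
    [0,0,0,-0.0006,0.001,0.008,0],
    [0,0,0,0,0,0.01,0],
    [0,0,0,0,0,0.01,0],
    [0,0,0,0,0,0.006,0],
    [0,0,0,0,0,0,0],
    [0,0,0,0,0,0,0]
  ]
}}

```text
time: 7.4
tool_pos: [0.5253, -0.1767, 0.0959]
tcp_rot: [-2.589, -1.777, 0.002]
wrist_force: [-0.2, 0.1, -5.7]
width: 0.341
grip_force: 80.8
```

Call:
{"method": "drive_tool", "body": {
  "rows": [
    [0,0,0,0,0,0.002,0],
    [0,0,0,0,0,0.001,0],
    [0,0,0,0,0,0,0]
  ]
}}

```text
time: 7.65
tool_pos: [0.5263, -0.1772, 0.0942]
tcp_rot: [2.59, 1.778, 0.0]
wrist_force: [0.9, 0.2, -5.6]
width: 0.342
grip_force: 80.8
```

Call:
{"method": "drive_tool", "body": {
  "rows": [
    [0,0,0,0,0,0.0008,0],
    [0,0,0,0,0,0,0]
  ]
}}

```text
time: 7.82
tool_pos: [0.5263, -0.1772, 0.0934]
tcp_rot: [2.59, 1.778, 0.0]
wrist_force: [-0.3, 0.8, -5.6]
width: 0.34
grip_force: 80.8
```

Call:
{"method": "drive_tool", "body": {
  "rows": [
    [0,0,0,0,0,0.0005,0],
    [0,0,0,0,0,0,0]
  ]
}}

```text
time: 7.98
tool_pos: [0.5262, -0.1772, 0.0928]
tcp_rot: [2.59, 1.778, 0.0]
wrist_force: [-0.4, -0.3, -4.6]
width: 0.339
grip_force: 80.8
```

Call:
{"method": "drive_tool", "body": {
  "rows": [
    [0,0,0,-0.0005,-0.0025,0.002,0],
    [0,0,0,0,0,0.001,0],
    [0,0,0,0,0,0,0],
    [0,0,0,0,0,0,0]
  ]
}}

```text
time: 8.32
tool_pos: [0.5234, -0.1766, 0.0896]
tcp_rot: [-2.59, -1.778, 0.0]
wrist_force: [-0.1, 0.4, -5.3]
width: 0.337
grip_force: 80.8
```

Call:
{"method": "drive_tool", "body": {
  "rows": [
    [0,0,0,0,0,0.0006,0],
    [0,0,0,0,0,0,0]
  ]
}}

```text
time: 8.48
tool_pos: [0.5237, -0.1767, 0.0891]
tcp_rot: [2.59, 1.778, 0.0]
wrist_force: [0.4, -0.1, -5.0]
width: 0.343
grip_force: 80.8
```

Call:
{"method": "drive_tool", "body": {
  "rows": [
    [0,0,0,0,0,0.0006,0],
    [0,0,0,0,0,0,0]
  ]
}}

```text
time: 8.65
tool_pos: [0.5236, -0.1767, 0.0885]
tcp_rot: [-2.59, -1.778, 0.0]
wrist_force: [-0.8, -0.4, -5.1]
width: 0.342
grip_force: 80.8
```

Call:
{"method": "drive_tool", "body": {
  "rows": [
    [0,0,0,0,0,0.0006,0],
    [0,0,0,0,0,0,0]
  ]
}}

```text
time: 8.82
tool_pos: [0.5236, -0.1767, 0.0879]
tcp_rot: [-2.59, -1.778, 0.0]
wrist_force: [-0.2, 0.2, -4.4]
width: 0.338
grip_force: 80.8
```

Call:
{"method": "drive_tool", "body": {
  "rows": [
    [0,0,0,0,0,0.0004,0],
    [0,0,0,0,0,0,0]
  ]
}}

```text
time: 8.98
tool_pos: [0.5236, -0.1767, 0.0875]
tcp_rot: [-2.59, -1.778, 0.0]
wrist_force: [-0.6, 0.9, -4.8]
width: 0.342
grip_force: 80.8
```

Call:
{"method": "drive_tool", "body": {
  "rows": [
    [0,0,0,0,0,0.0003,0],
    [0,0,0,0,0,0,0]
  ]
}}

```text
time: 9.15
tool_pos: [0.5236, -0.1767, 0.0872]
tcp_rot: [2.59, 1.778, -0.0]
wrist_force: [0.2, -0.4, -4.9]
width: 0.339
grip_force: 80.8
```

Call:
{"method": "drive_tool", "body": {
  "rows": [
    [0,0,0,0,0,0.0003,0],
    [0,0,0,0,0,0,0]
  ]
}}

```text
time: 9.32
tool_pos: [0.5236, -0.1767, 0.087]
tcp_rot: [-2.59, -1.778, 0.0]
wrist_force: [0.2, 0.1, -5.5]
width: 0.339
grip_force: 80.8
```

Call:
{"method": "drive_tool", "body": {
  "rows": [
    [0,0,0,0,0,0.0003,0],
    [0,0,0,0,0,0,0]
  ]
}}

```text
time: 9.48
tool_pos: [0.5236, -0.1767, 0.0867]
tcp_rot: [-2.59, -1.778, 0.0]
wrist_force: [0.1, -0.0, -5.7]
width: 0.339
grip_force: 80.8
```

Call:
{"method": "drive_tool", "body": {
  "rows": [
    [0,0,0,0,0,0.0003,0],
    [0,0,0,0,0,0,0]
  ]
}}

```text
time: 9.65
tool_pos: [0.5237, -0.1767, 0.0865]
tcp_rot: [2.59, 1.778, 0.0]
wrist_force: [-0.1, 0.3, -4.4]
width: 0.338
grip_force: 80.9
```

Call:
{"method": "drive_tool", "body": {
  "rows": [
    [0,0,0,0,0,0.0003,0],
    [0,0,0,0,0,0,0]
  ]
}}

```text
time: 9.82
tool_pos: [0.5237, -0.1768, 0.0864]
tcp_rot: [2.59, 1.778, 0.0]
wrist_force: [-1.5, -0.4, -1.9]
width: 0.337
grip_force: 81.2
```

Call:
{"method": "drive_tool", "body": {
  "rows": [
    [0,0,0,0,0,0.0002,0],
    [0,0,0,0,0,0,0]
  ]
}}

```text
time: 9.98
tool_pos: [0.5238, -0.1768, 0.0863]
tcp_rot: [2.59, 1.778, 0.0]
wrist_force: [-1.9, 0.6, -1.0]
width: 0.336
grip_force: 81.4
```

Contact came at TCP z of about 0.0865, as predicted, with a load of about 4 N. I'll glide outward, then along a 4.75 mm circle.

Call:
{"method": "drive_tool", "body": {
  "rows": [
    [0,0,0,0.0008,0,0,0],
    [0,0,0,0.0008,0,0,0]
  ]
}}

```text
time: 10.15
tool_pos: [0.5244, -0.1758, 0.0863]
tcp_rot: [2.589, 1.777, -0.001]
wrist_force: [-0.7, -2.2, -0.2]
width: 0.338
grip_force: 81.4
```

Call:
{"method": "drive_tool", "body": {
  "rows": [
    [0,0,0,0.0008,0,0,0],
    [0,0,0,0.0008,0,0,0]
  ]
}}

```text
time: 10.32
tool_pos: [0.5253, -0.1743, 0.0864]
tcp_rot: [2.589, 1.777, 0.0]
wrist_force: [-1.6, -3.0, 0.6]
width: 0.341
grip_force: 81.4
```

Call:
{"method": "drive_tool", "body": {
  "rows": [
    [0,0,0,0.0008,0,0,0],
    [0,0,0,0.0008,0,0,0]
  ]
}}

```text
time: 10.48
tool_pos: [0.526, -0.1727, 0.0864]
tcp_rot: [2.589, 1.777, 0.001]
wrist_force: [-1.2, -3.4, 0.6]
width: 0.345
grip_force: 81.6
```

Call:
{"method": "drive_tool", "body": {
  "rows": [
    [0,0,0,-0.0001,0.0006,0,0],
    [0,0,0,-0.0001,0.0006,0,0]
  ]
}}

```text
time: 10.65
tool_pos: [0.5262, -0.1727, 0.0863]
tcp_rot: [-2.59, -1.777, 0.001]
wrist_force: [-4.5, -1.3, 5.0]
width: 0.337
grip_force: 82.2
```

Call:
{"method": "drive_tool", "body": {
  "rows": [
    [0,0,0,-0.0002,0.0006,0,0],
    [0,0,0,-0.0002,0.0006,0,0]
  ]
}}

```text
time: 10.82
tool_pos: [0.5264, -0.173, 0.0862]
tcp_rot: [-2.588, -1.776, 0.002]
wrist_force: [-4.2, 0.7, 8.5]
width: 0.337
grip_force: 82.5
```

Call:
{"method": "drive_tool", "body": {
  "rows": [
    [0,0,0,-0.0004,0.0005,0,0],
    [0,0,0,-0.0004,0.0005,0,0]
  ]
}}

```text
time: 10.98
tool_pos: [0.5265, -0.1733, 0.0862]
tcp_rot: [-2.587, -1.774, 0.002]
wrist_force: [-6.7, 3.7, 9.8]
width: 0.338
grip_force: 82.8
```

Call:
{"method": "drive_tool", "body": {
  "rows": [
    [0,0,0,-0.0005,0.0004,0,0],
    [0,0,0,-0.0005,0.0004,0,0]
  ]
}}

```text
time: 11.15
tool_pos: [0.5266, -0.1737, 0.0861]
tcp_rot: [-2.586, -1.773, 0.002]
wrist_force: [-7.4, 5.4, 10.6]
width: 0.344
grip_force: 82.9
```

Call:
{"method": "drive_tool", "body": {
  "rows": [
    [0,0,0,-0.0006,0.0002,0,0],
    [0,0,0,-0.0006,0.0002,0,0]
  ]
}}

```text
time: 11.32
tool_pos: [0.5273, -0.1748, 0.0861]
tcp_rot: [-2.587, -1.773, -0.001]
wrist_force: [-3.3, 6.3, 7.4]
width: 0.342
grip_force: 82.5
```

Call:
{"method": "drive_tool", "body": {
  "rows": [
    [0,0,0,-0.0006,0.0001,0,0],
    [0,0,0,-0.0006,0.0001,0,0]
  ]
}}

```text
time: 11.48
tool_pos: [0.5279, -0.176, 0.0861]
tcp_rot: [-2.588, -1.774, -0.003]
wrist_force: [-1.9, 4.9, 3.6]
width: 0.339
grip_force: 82.1
```

Dragging outward loads the foot: friction couples into z, and contact rose to about 15 N. I'll lift clear, relieve that and probe lightly instead, checking where the tool really sits.

Call:
{"method": "drive_tool", "body": {
  "rows": [
    [0,0,0,0,0,-0.0008,0],
    [0,0,0,0,0,-0.0004,0],
    [0,0,0,0,0,0,0],
    [0,0,0,0,0,0,0]
  ]
}}

```text
time: 11.82
tool_pos: [0.5276, -0.1782, 0.0861]
tcp_rot: [-2.589, -1.777, 0.001]
wrist_force: [0.7, 0.6, -4.6]
width: 0.335
grip_force: 80.9
```

```bash
cat >> h.py <<'E'
C=np.array([.5236,-.1767])
def off(pos,R): d=np.r_[np.array(pos)[:2]-C,0];return (R.T@d*1000).round(2)
E
python3 - <<'E'
from h import *
s=rel(None);print(off(s["tool_pos"],Ro.from_rotvec(s["tcp_rot"]).as_matrix()))
E
```

```text
t 11.8167 pos [ 0.5276 -0.1782  0.0861] w 0.335 F [ 0.65  0.57 -4.57] M [ 0.011 -0.008 -0.007] grip 80.9
R [[0.3596, 0.9331, -0.0011], [0.9331, -0.3596, 0.0005], [0.0001, -0.0012, -1.0]] yangle -21.07
[ 0.08  4.28 -0.01]
```

Call:
{"method": "drive_tool", "body": {
  "rows": [
    [0,0,0,0,0,0,0],
    [0,0,0,0,0,0,0]
  ]
}}

```text
time: 11.98
tool_pos: [0.5277, -0.1784, 0.0865]
tcp_rot: [-2.59, -1.777, 0.001]
wrist_force: [-0.9, 0.8, -5.0]
width: 0.339
grip_force: 80.9
```

Call:
{"method": "drive_tool", "body": {
  "rows": [
    [0,0,0,0,0,0,0],
    [0,0,0,0,0,0,0]
  ]
}}

```text
time: 12.15
tool_pos: [0.5279, -0.1785, 0.0868]
tcp_rot: [-2.59, -1.777, 0.001]
wrist_force: [0.2, -0.1, -4.9]
width: 0.337
grip_force: 80.8
```

Call:
{"method": "drive_tool", "body": {
  "rows": [
    [0,0,0,0,0,-0.0005,0],
    [0,0,0,0,0,0,0]
  ]
}}

```text
time: 12.32
tool_pos: [0.5281, -0.1785, 0.0876]
tcp_rot: [2.59, 1.778, -0.0]
wrist_force: [0.2, 0.6, -4.9]
width: 0.34
grip_force: 80.8
```

Call:
{"method": "drive_tool", "body": {
  "rows": [
    [0,0,0,0,0,0.001,0],
    [0,0,0,0,0,0,0],
    [0,0,0,0,0,0,0]
  ]
}}

```text
time: 12.57
tool_pos: [0.5281, -0.1785, 0.0866]
tcp_rot: [2.59, 1.778, -0.0]
wrist_force: [1.0, -0.5, -3.7]
width: 0.342
grip_force: 80.8
```

Call:
{"method": "drive_tool", "body": {
  "rows": [
    [0,0,0,0,0,0.0005,0],
    [0,0,0,0,0,0,0]
  ]
}}

```text
time: 12.73
tool_pos: [0.5281, -0.1784, 0.0861]
tcp_rot: [2.59, 1.778, 0.0]
wrist_force: [-0.5, 0.4, -4.9]
width: 0.339
grip_force: 80.8
```

Call:
{"method": "drive_tool", "body": {
  "rows": [
    [0,0,0,0,0,0.0003,0],
    [0,0,0,0,0,0,0]
  ]
}}

```text
time: 12.9
tool_pos: [0.5281, -0.1784, 0.0858]
tcp_rot: [2.59, 1.778, 0.0]
wrist_force: [0.3, -0.0, -3.9]
width: 0.342
grip_force: 80.8
```

Call:
{"method": "drive_tool", "body": {
  "rows": [
    [0,0,0,0,0,0.0002,0],
    [0,0,0,0,0,0,0]
  ]
}}

```text
time: 13.07
tool_pos: [0.5282, -0.1785, 0.0857]
tcp_rot: [2.59, 1.778, 0.0]
wrist_force: [-1.5, 0.0, -3.4]
width: 0.338
grip_force: 80.8
```

Call:
{"method": "drive_tool", "body": {
  "rows": [
    [0,0,0,0,0,0.0003,0],
    [0,0,0,0,0,0,0]
  ]
}}

```text
time: 13.23
tool_pos: [0.5282, -0.1785, 0.0855]
tcp_rot: [2.59, 1.778, -0.0]
wrist_force: [-0.6, -0.3, -2.5]
width: 0.339
grip_force: 80.9
```

Call:
{"method": "drive_tool", "body": {
  "rows": [
    [0,0,0,0,0,0.0002,0],
    [0,0,0,0,0,0,0]
  ]
}}

```text
time: 13.4
tool_pos: [0.5282, -0.1785, 0.0853]
tcp_rot: [2.59, 1.778, 0.0]
wrist_force: [-0.9, 0.1, -1.9]
width: 0.339
grip_force: 81.0
```

Call:
{"method": "drive_tool", "body": {
  "rows": [
    [0,0,0,0,0,-0.0012,0],
    [0,0,0,0,-0.0016,0,0],
    [0,0,0,0,-0.0016,0,0],
    [0,0,0,0,-0.0016,0,0],
    [0,0,0,0,0,0,0],
    [0,0,0,0,0,0,0]
  ]
}}

```text
time: 13.9
tool_pos: [0.5236, -0.1767, 0.0864]
tcp_rot: [2.59, 1.778, 0.0]
wrist_force: [-0.8, -0.3, -3.7]
width: 0.341
grip_force: 81.1
```

Call:
{"method": "drive_tool", "body": {
  "rows": [
    [0,0,0,0,0,0.0003,0],
    [0,0,0,0,0,0,0]
  ]
}}

```text
time: 14.07
tool_pos: [0.5237, -0.1767, 0.0863]
tcp_rot: [-2.59, -1.778, 0.0]
wrist_force: [-0.1, 0.4, -0.6]
width: 0.337
grip_force: 81.4
```

Call:
{"method": "drive_tool", "body": {
  "rows": [
    [0,0,0,0,0,0.0003,0],
    [0,0,0,0,0,0,0]
  ]
}}

```text
time: 14.23
tool_pos: [0.5238, -0.1767, 0.0862]
tcp_rot: [2.59, 1.778, 0.0]
wrist_force: [-1.9, 1.1, 2.1]
width: 0.335
grip_force: 81.8
```

Call:
{"method": "drive_tool", "body": {
  "rows": [
    [0,0,0,0,0,0.0003,0],
    [0,0,0,0,0,0,0]
  ]
}}

```text
time: 14.4
tool_pos: [0.5238, -0.1767, 0.0861]
tcp_rot: [2.59, 1.778, 0.0]
wrist_force: [-2.5, 1.7, 5.2]
width: 0.341
grip_force: 82.2
```

At the centre the plate is at z 0.0865, but at (0, 4.8) in tool axes the foot sank to 0.0857 and met a soft edge. The socket is near there, shifted toward tool −y.

Call:
{"method": "drive_tool", "body": {
  "rows": [
    [0,0,0,0,0,-0.0015,0],
    [0,0,0,-0.0002,0.0012,0,0],
    [0,0,0,-0.0001,0.0012,0,0],
    [0,0,0,0,0.001,0,0],
    [0,0,0,0,0,0,0],
    [0,0,0,0,0,0,0]
  ]
}}

```text
time: 14.9
tool_pos: [0.5267, -0.1783, 0.0863]
tcp_rot: [-2.59, -1.778, 0.0]
wrist_force: [0.4, -0.1, -3.7]
width: 0.341
grip_force: 80.9
```

Call:
{"method": "drive_tool", "body": {
  "rows": [
    [0,0,0,0,0,0.0005,0],
    [0,0,0,0,0,0,0]
  ]
}}

```text
time: 15.07
tool_pos: [0.5267, -0.1782, 0.086]
tcp_rot: [2.59, 1.778, -0.0]
wrist_force: [1.0, 0.1, -4.4]
width: 0.339
grip_force: 80.8
```

Call:
{"method": "drive_tool", "body": {
  "rows": [
    [0,0,0,0,0,0.0005,0],
    [0,0,0,0,0,0,0]
  ]
}}

```text
time: 15.23
tool_pos: [0.5267, -0.1782, 0.0857]
tcp_rot: [2.59, 1.778, -0.0]
wrist_force: [0.7, -0.7, -4.4]
width: 0.337
grip_force: 80.9
```

Call:
{"method": "drive_tool", "body": {
  "rows": [
    [0,0,0,0,0,0.0004,0],
    [0,0,0,0,0,0,0]
  ]
}}

```text
time: 15.4
tool_pos: [0.5267, -0.1782, 0.0855]
tcp_rot: [2.59, 1.778, -0.0]
wrist_force: [-0.6, 0.2, -3.9]
width: 0.339
grip_force: 80.9
```

Call:
{"method": "drive_tool", "body": {
  "rows": [
    [0,0,0,0,0,0.0004,0],
    [0,0,0,0,0,0,0]
  ]
}}

```text
time: 15.57
tool_pos: [0.5268, -0.1783, 0.0852]
tcp_rot: [2.59, 1.778, 0.0]
wrist_force: [-0.6, -0.1, -3.9]
width: 0.341
grip_force: 80.9
```

The foot is 1.3 mm below plate level and only plug force remains, so it's in the mouth. I'll carry on down gently.

Call:
{"method": "drive_tool", "body": {
  "rows": [
    [0,0,0,0,0,0.0006,0],
    [0,0,0,0,0,0,0]
  ]
}}

```text
time: 15.73
tool_pos: [0.5269, -0.1785, 0.0847]
tcp_rot: [2.589, 1.778, 0.0]
wrist_force: [-0.9, -0.3, -3.8]
width: 0.339
grip_force: 81.0
```

Call:
{"method": "drive_tool", "body": {
  "rows": [
    [0,0,0,0,0,0.0006,0],
    [0,0,0,0,0,0,0]
  ]
}}

```text
time: 15.9
tool_pos: [0.5269, -0.1786, 0.0839]
tcp_rot: [2.589, 1.777, 0.0]
wrist_force: [0.7, -2.3, -3.2]
width: 0.337
grip_force: 81.0
```

Call:
{"method": "drive_tool", "body": {
  "rows": [
    [0,0,0,0,0,0.0006,0],
    [0,0,0,0,0,0,0]
  ]
}}

```text
time: 16.07
tool_pos: [0.5269, -0.1786, 0.0833]
tcp_rot: [2.589, 1.777, 0.0]
wrist_force: [0.6, -2.6, -3.0]
width: 0.341
grip_force: 81.0
```

Call:
{"method": "drive_tool", "body": {
  "rows": [
    [0,0,0,0,0,0.0006,0],
    [0,0,0,0,0,0,0]
  ]
}}

```text
time: 16.23
tool_pos: [0.5269, -0.1786, 0.0828]
tcp_rot: [2.589, 1.777, 0.0]
wrist_force: [0.1, -2.3, -3.4]
width: 0.339
grip_force: 81.1
```

Call:
{"method": "drive_tool", "body": {
  "rows": [
    [0,0,0,-0.0003,0,0.001,0],
    [0,0,0,0,0,0.001,0],
    [0,0,0,0,0,0,0]
  ]
}}

```text
time: 16.48
tool_pos: [0.5268, -0.1787, 0.0806]
tcp_rot: [2.59, 1.777, 0.0]
wrist_force: [0.9, -2.4, -4.1]
width: 0.342
grip_force: 81.1
```

Call:
{"method": "drive_tool", "body": {
  "rows": [
    [0,0,0,0,0,0.001,0],
    [0,0,0,0,0,0.001,0],
    [0,0,0,0,0,0,0]
  ]
}}

```text
time: 16.73
tool_pos: [0.5268, -0.1787, 0.0786]
tcp_rot: [2.59, 1.777, 0.0]
wrist_force: [1.1, -3.1, -3.7]
width: 0.339
grip_force: 81.1
```

Call:
{"method": "drive_tool", "body": {
  "rows": [
    [0,0,0,0,0,0.001,0],
    [0,0,0,0,0,0.001,0],
    [0,0,0,0,0,0,0]
  ]
}}

```text
time: 16.98
tool_pos: [0.5268, -0.1787, 0.0767]
tcp_rot: [2.59, 1.777, 0.0]
wrist_force: [0.7, -4.0, -2.7]
width: 0.336
grip_force: 81.2
```

Call:
{"method": "drive_tool", "body": {
  "rows": [
    [0,0,0,-0.0005,0.0002,0.001,0],
    [0,0,0,0,0,0.001,0],
    [0,0,0,0,0,0,0]
  ]
}}

```text
time: 17.23
tool_pos: [0.5267, -0.1788, 0.0744]
tcp_rot: [-2.59, -1.778, -0.001]
wrist_force: [1.2, -2.6, -4.3]
width: 0.339
grip_force: 81.1
```

Call:
{"method": "drive_tool", "body": {
  "rows": [
    [0,0,0,0,0,0.001,0],
    [0,0,0,0,0,0.001,0],
    [0,0,0,0,0,0,0]
  ]
}}

```text
time: 17.48
tool_pos: [0.5267, -0.1789, 0.0725]
tcp_rot: [-2.59, -1.778, -0.0]
wrist_force: [1.0, -2.4, -4.7]
width: 0.338
grip_force: 81.1
```

Call:
{"method": "drive_tool", "body": {
  "rows": [
    [0,0,0,0,0,0.001,0],
    [0,0,0,0,0,0.0006,0],
    [0,0,0,0,0,0,0]
  ]
}}

```text
time: 17.73
tool_pos: [0.5266, -0.1789, 0.0709]
tcp_rot: [-2.59, -1.778, -0.0]
wrist_force: [1.2, -2.8, -3.6]
width: 0.34
grip_force: 81.1
```

Call:
{"method": "drive_tool", "body": {
  "rows": [
    [0,0,0,0,0,0.0003,0],
    [0,0,0,0,0,0,0]
  ]
}}

```text
time: 17.9
tool_pos: [0.5267, -0.1789, 0.0708]
tcp_rot: [-2.59, -1.778, -0.0]
wrist_force: [1.6, -1.4, -2.6]
width: 0.339
grip_force: 81.1
```

Call:
{"method": "drive_tool", "body": {
  "rows": [
    [0,0,0,0,0,0.0003,0],
    [0,0,0,0,0,0,0]
  ]
}}

```text
time: 18.07
tool_pos: [0.5266, -0.179, 0.0705]
tcp_rot: [-2.59, -1.778, -0.0]
wrist_force: [0.9, -1.9, -3.7]
width: 0.344
grip_force: 81.4
```

Call:
{"method": "drive_tool", "body": {
  "rows": [
    [0,0,0,0,0,0.0003,0],
    [0,0,0,0,0,0,0]
  ]
}}

```text
time: 18.23
tool_pos: [0.5266, -0.179, 0.0705]
tcp_rot: [-2.59, -1.778, -0.0]
wrist_force: [-0.4, -1.7, -0.5]
width: 0.34
grip_force: 81.6
```

Call:
{"method": "drive_tool", "body": {
  "rows": [
    [0,0,0,0,0,0.0003,0],
    [0,0,0,0,0,0,0]
  ]
}}

```text
time: 18.4
tool_pos: [0.5266, -0.179, 0.0705]
tcp_rot: [-2.59, -1.778, -0.0]
wrist_force: [-0.8, -0.8, 4.4]
width: 0.339
grip_force: 82.0
```

Call:
{"method": "drive_tool", "body": {
  "rows": [
    [0,0,0,0,0,0.0003,0],
    [0,0,0,0,0,0,0]
  ]
}}

```text
time: 18.57
tool_pos: [0.5267, -0.1791, 0.0705]
tcp_rot: [2.59, 1.778, 0.0]
wrist_force: [-3.0, -0.2, 7.4]
width: 0.339
grip_force: 82.5
```

The collar is seated: z holds at 0.0705 while the load rises. I'll let go and rise.

Call:
{"method": "drive_tool", "body": {
  "rows": [
    [0,0,0,0,0,-0.0003,0.3],
    [0,0,0,0,0,0,0.4],
    [0,0,0,0,0,0,0.5],
    [0,0,0,0,0,0,0.6],
    [0,0,0,0,0,0,0.6],
    [0,0,0,0,0,0,0.6]
  ]
}}

```text
time: 19.07
tool_pos: [0.5264, -0.1789, 0.0696]
tcp_rot: [-2.59, -1.777, 0.0]
wrist_force: [-0.9, 0.4, -0.6]
width: 0.597
grip_force: 0.0
```

Call:
{"method": "drive_tool", "body": {
  "rows": [
    [0,0,0,0,0,-0.005,0.6],
    [0,0,0,0,0,-0.01,0.6],
    [0,0,0,0,0,-0.02,0.6],
    [0,0,0,0,0,-0.02,0.6],
    [0,0,0,0,0,-0.015,0.6],
    [0,0,-7,0,0,0,0.5],
    [0,0,-7,0,0,0,0.5],
    [0,0,-7,0,0,0,0.5]
  ]
}}

```text
time: 19.73
tool_pos: [0.5274, -0.1793, 0.1418]
tcp_rot: [2.215, 2.225, 0.002]
wrist_force: [-0.4, -0.5, -0.4]
width: 0.499
grip_force: 0.0
```

Call:
{"method": "drive_tool", "body": {
  "rows": [
    [0,0,-7,0,0,0,0.5],
    [0,0,-7,0,0,0,0.5],
    [0,0,-7,0,0,0,0.5],
    [0,0,-7,0,0,0,0.5],
    [0,0,-7,0,0,0,0.5],
    [0,0,-7,0,0,0,0.5],
    [0,0,-7,0,0,0,0.5],
    [0,0,0,0,0,0,0.5]
  ]
}}

```text
time: 20.4
tool_pos: [0.527, -0.1792, 0.141]
tcp_rot: [1.097, 2.942, -0.0]
wrist_force: [-0.9, -0.3, 0.2]
width: 0.501
grip_force: 0.0
```

```bash
python3 - <<'E'
from h import *
rel([.5043,-.1039,.071],np.radians(55))
p=read_camera("side");q=read_camera("top")
R=lambda p,x,y,w,h,o:cv2.resize(p["color"][y:y+h,x:x+w],o,interpolation=cv2.INTER_CUBIC)
save(np.hstack([R(q,335,180,80,80,(400,400)),R(p,315,240,110,110,(400,400))]),"g4.png")
E
```

```text
t 20.4 pos [ 0.527  -0.1792  0.141 ] w 0.501 F [-0.86 -0.27  0.25] M [ 0.019 -0.018  0.04 ] grip 0.0
R [[-0.7558, 0.6548, 0.0012], [0.6548, 0.7558, -0.0005], [-0.0012, 0.0004, -1.0]] yangle 49.1
tool shift [0.0665 0.042  0.07  ]
turn z -5.904138695839734
```

View pics/g4.png

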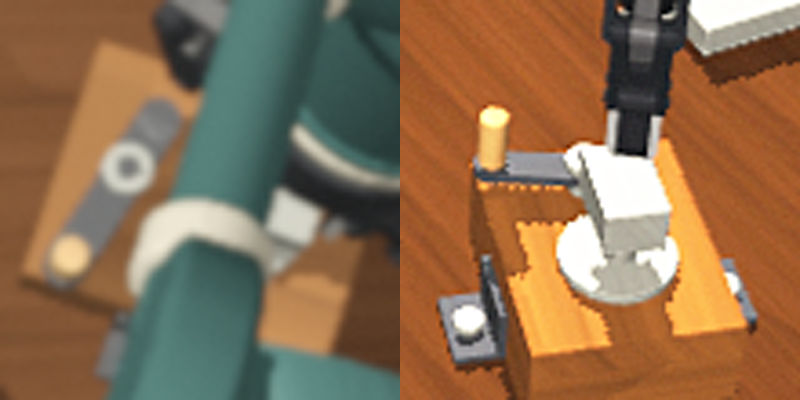

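```bash
python3 - <<'E'
from h import *
p=read_camera("side")
a=np.radians(-21.1);c,s=np.cos(a),np.sin(a)
for x,y,z in [(-15,-23,103),(15,-23,103),(15,23,103),(-15,23,103),(-15,-23,78),(15,-23,78),(0,-28,56),(-28,0,56),(28,0,56),(0,28,56)]:
    u,v=proj(p,[.5266+(c*x-s*y)/1e3,-.179+(s*x+c*y)/1e3,z/1e3]);print((x,y,z),round((u-315)*400/110+400),round((v-240)*400/110))
E
```

```text
(-15, -23, 103) 607 218
(15, -23, 103) 673 210
(15, 23, 103) 645 140
(-15, 23, 103) 581 147
(-15, -23, 78) 603 258
(15, -23, 78) 668 249
(0, -28, 56) 634 295
(-28, 0, 56) 560 259
(28, 0, 56) 676 244
(0, 28, 56) 603 209
```

The stake image matches the seated, upright model within a few pixels, and the knob hasn't moved. Now over to the knob.

Call:
{"method": "drive_tool", "body": {
  "rows": [
    [0,0,0,0.0165,0.0105,0,0.5],
    [0,0,0,0.02,0.0125,0,0.5],
    [0,0,0,0.02,0.0125,0,0.5],
    [0,0,0,0.01,0.0065,0,0.5],
    [0,0,-5.9,0,0,0,0.5],
    [0,0,0,0,0,0.015,0.5],
    [0,0,0,0,0,0.01,0.5],
    [0,0,0,0,0,0,0.5]
  ]
}}

```text
time: 21.22
tool_pos: [0.5023, -0.1032, 0.1126]
tcp_rot: [-0.95, -2.99, 0.001]
wrist_force: [-0.7, -0.1, -0.6]
width: 0.499
grip_force: 0.0
```

```bash
python3 - <<'E'
from h import *
rel([.5043,-.1039,.071],np.radians(55))
E
```

```text
t 21.2167 pos [ 0.5023 -0.1032  0.1126] w 0.499 F [-0.72 -0.09 -0.56] M [-0.012 -0.012 -0.05 ] grip 0.0
R [[-0.8167, 0.5771, -0.0041], [0.5771, 0.8167, 0.0009], [0.0039, -0.0017, -1.0]] yangle 54.76
tool shift [-0.0022  0.0007  0.0416]
turn z -0.24472909450135205
```

Call:
{"method": "drive_tool", "body": {
  "rows": [
    [0,0,0,-0.001,0.0005,0.01,0.5],
    [0,0,0,0,0,0.015,0.5],
    [0,0,0,0,0,0.01,0.5],
    [0,0,0,0,0,0.005,0.5],
    [0,0,0,0,0,0,0.5],
    [0,0,0,0,0,0,0.3],
    [0,0,0,0,0,0,0.2],
    [0,0,0,0,0,0,0.1]
  ],
  "force": 25
}}

```text
time: 21.88
tool_pos: [0.5059, -0.104, 0.0757]
tcp_rot: [0.949, 2.993, 0.0]
wrist_force: [0.8, -0.7, -1.5]
width: 0.151
grip_force: 25.0
```

Call:
{"method": "drive_tool", "body": {
  "rows": [
    [0,0,0,0,0,0,0],
    [0,0,0,0,0,0,0],
    [0,0,0,0,0,0,0]
  ]
}}

```text
time: 22.13
tool_pos: [0.5058, -0.104, 0.0756]
tcp_rot: [0.949, 2.993, 0.0]
wrist_force: [0.2, 0.6, 1.8]
width: 0.152
grip_force: 25.3
```

Knob gripped (width 0.152 is about 13 mm). I'll swing it round the 45 mm arc, turning the tool with the dog.

Call:
{"method": "drive_tool", "body": {
  "rows": [
    [0,0,5,-0.0002,0.0039,0,0],
    [0,0,5,-0.0002,0.0039,0,0],
    [0,0,5,-0.0002,0.0039,0,0],
    [0,0,5,-0.0002,0.0039,0,0]
  ]
}}

```text
time: 22.47
tool_pos: [0.5165, -0.093, 0.0756]
tcp_rot: [1.46, 2.781, -0.0]
wrist_force: [-1.6, -0.3, 4.5]
width: 0.151
grip_force: 25.5
```

Call:
{"method": "drive_tool", "body": {
  "rows": [
    [0,0,5,-0.0002,0.0039,0,0],
    [0,0,5,-0.0002,0.0039,0,0],
    [0,0,5,-0.0002,0.0039,0,0],
    [0,0,5,-0.0002,0.0039,0,0]
  ]
}}

```text
time: 22.8
tool_pos: [0.5305, -0.0863, 0.0756]
tcp_rot: [-1.921, -2.485, -0.0]
wrist_force: [-2.2, 1.5, 5.0]
width: 0.148
grip_force: 25.6
```

Call:
{"method": "drive_tool", "body": {
  "rows": [
    [0,0,5,-0.0002,0.0039,0,0],
    [0,0,5,-0.0002,0.0039,0,0],
    [0,0,5,-0.0002,0.0039,0,0],
    [0,0,5,-0.0002,0.0039,0,0]
  ]
}}

```text
time: 23.13
tool_pos: [0.546, -0.0848, 0.0756]
tcp_rot: [-2.324, -2.113, -0.001]
wrist_force: [-3.2, 1.8, 4.4]
width: 0.149
grip_force: 25.6
```

```bash
python3 - <<'E'
from h import *
s=rel(None);d=s["tool_pos"][:2]-np.array([.5412,-.1298]);print(np.hypot(*d),np.degrees(np.arctan2(d[1],d[0])))
E
```

```text
t 23.1333 pos [ 0.546  -0.0848  0.0756] w 0.149 F [-3.17  1.83  4.45] M [0.295 0.35  0.001] grip 25.6
R [[0.0946, 0.9955, -0.0003], [0.9955, -0.0946, 0.0008], [0.0008, -0.0003, -1.0]] yangle -5.43
0.04527131258807189 83.89012564367711
```

Call:
{"method": "drive_tool", "body": {
  "rows": [
    [0,0,5,-0.0002,0.0039,0,0],
    [0,0,5,-0.0002,0.0039,0,0],
    [0,0,0,0,0,0,0]
  ]
}}

```text
time: 23.38
tool_pos: [0.5544, -0.0863, 0.0756]
tcp_rot: [-2.498, -1.906, -0.002]
wrist_force: [-0.5, 2.8, 3.8]
width: 0.148
grip_force: 25.6
```

Call:
{"method": "drive_tool", "body": {
  "rows": [
    [0,0,2.5,-0.0001,0.002,0,0],
    [0,0,2.5,-0.0001,0.002,0,0],
    [0,0,0,0,0,0,0]
  ]
}}

```text
time: 23.63
tool_pos: [0.558, -0.0874, 0.0756]
tcp_rot: [-2.575, -1.799, -0.002]
wrist_force: [-0.1, 4.1, 5.3]
width: 0.142
grip_force: 25.7
```

Call:
{"method": "drive_tool", "body": {
  "rows": [
    [0,0,1,0,0.0008,0,0],
    [0,0,0,0,0,0,0]
  ]
}}

```text
time: 23.8
tool_pos: [0.5586, -0.0877, 0.0756]
tcp_rot: [-2.59, -1.778, -0.002]
wrist_force: [-0.7, 4.3, 4.6]
width: 0.145
grip_force: 25.7
```

```bash
python3 - <<'E'
from h import *
s=rel(None);d=s["tool_pos"][:2]-np.array([.5412,-.1298]);print(np.hypot(*d),np.degrees(np.arctan2(d[1],d[0])))
E
```

```text
t 23.8 pos [ 0.5586 -0.0877  0.0756] w 0.145 F [-0.66  4.32  4.6 ] M [ 0.761  0.112 -0.08 ] grip 25.7
R [[0.3594, 0.9332, 0.0011], [0.9332, -0.3594, 0.0011], [0.0014, 0.0006, -1.0]] yangle -21.06
0.04557659872278664 67.57273252552241
```

Call:
{"method": "drive_tool", "body": {
  "rows": [
    [0,0,1,0,0.0006,0,0],
    [0,0,0,0,0,0,0]
  ]
}}

```text
time: 23.97
tool_pos: [0.5592, -0.0879, 0.0756]
tcp_rot: [-2.605, -1.755, -0.002]
wrist_force: [-0.2, 4.1, 5.7]
width: 0.151
grip_force: 25.7
```

Call:
{"method": "drive_tool", "body": {
  "rows": [
    [0,0,0.5,0,0.0005,0,0],
    [0,0,0,0,0,0,0]
  ]
}}

```text
time: 24.13
tool_pos: [0.5595, -0.088, 0.0756]
tcp_rot: [-2.612, -1.744, -0.002]
wrist_force: [-1.0, 3.9, 5.9]
width: 0.151
grip_force: 25.7
```

Call:
{"method": "drive_tool", "body": {
  "rows": [
    [0,0,0,0,0,0,0.2],
    [0,0,0,0,0,0,0.35],
    [0,0,0,0,0,0,0.5],
    [0,0,0,0,0,0,0.5],
    [0,0,0,0,0,-0.01,0.5],
    [0,0,0,0,0,-0.02,0.5],
    [0,0,0,0,0,-0.03,0.5],
    [0,0,0,0,0,-0.035,0.5]
  ]
}}

```text
time: 24.8
tool_pos: [0.5573, -0.0886, 0.1692]
tcp_rot: [-2.612, -1.74, 0.005]
wrist_force: [0.9, -0.3, 0.0]
width: 0.496
grip_force: 0.0
```

Call:
{"method": "drive_tool", "body": {
  "rows": [
    [0,0,0,0.01,0,-0.03,0.5],
    [0,0,0,0.03,0,-0.02,0.5],
    [0,0,0,0.04,0,0,0.5],
    [0,0,0,0.04,0,0,0.5],
    [0,0,0,0.04,0,0,0.5],
    [0,0,0,0.03,0,0,0.5],
    [0,0,0,0.01,0,0,0.5],
    [0,0,0,0,0,0,0.5]
  ]
}}

```text
time: 25.47
tool_pos: [0.6369, 0.0981, 0.2202]
tcp_rot: [2.612, 1.746, 0.001]
wrist_force: [-0.0, -0.4, 0.5]
width: 0.499
grip_force: 0.0
```

```bash
python3 - <<'E'
from h import *
rel(None)
p=read_camera("side");q=read_camera("top")
R=lambda p,x,y,w,h,o:cv2.resize(p["color"][y:y+h,x:x+w],o,interpolation=cv2.INTER_CUBIC)
save(np.vstack([np.hstack([R(q,335,180,80,80,(300,300)),R(p,320,250,100,100,(300,300))]),np.hstack([R(q,100,80,400,300,(300,225)),R(p,100,80,400,300,(300,225))])]),"g5.png")
E
```

```text
t 25.4667 pos [0.6369 0.0981 0.2202] w 0.499 F [-0.01 -0.43  0.45] M [-0.012 -0.033  0.007] grip 0.0
R [[0.3822, 0.9241, 0.0005], [0.9241, -0.3822, 0.0003], [0.0004, 0.0003, -1.0]] yangle -22.47
```

View pics/g5.png

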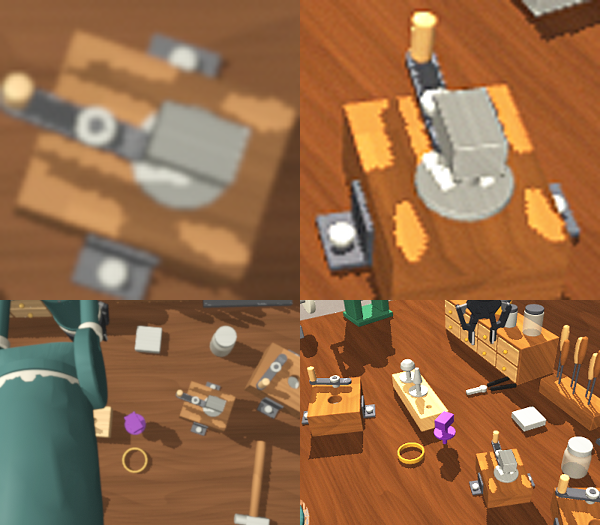

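The stake stands in the small block with its collar flat. The dog lies over the collar's edge, with its knob at crop (17,88) and pivot at (97,126). A quick check of the angle, then I'll hand in.

```bash
python3 - <<'E'
from h import *
q=read_camera("top")
k=at_z(q,339.5,203.5,.094)[:2];v=at_z(q,360.9,213.6,.066)[:2];d=k-v
print(k,v,np.hypot(*d),np.degrees(np.arctan2(d[1],d[0])))
p=read_camera("side");k=at_z(p,320+123.5/3,250+14/3,.094);print(k)
E
```

```text
[ 0.55720642 -0.0866442 ] [ 0.54120214 -0.13009026] 0.0463000792695584 69.77764377272199
[ 0.56048331 -0.08603772  0.094     ]
```

```bash
python3 -c "
from h import *
print(workorder.finish_job())"
```

```text
the job is handed in; nothing more can be done
None
```

The flat-headed stake is fully home in the smallest block and released, and the clamp dog is swung over its collar to about 1.4 rad. I handed the job in at about 26 s with the other stakes and the rest untouched; contact on the plate peaked at roughly 15 N during one drag, under the 30 N limit.

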